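# Load the sample cassette and click the reader's cover shut

### The job

Lay the aluminium sample cassette, rib up, in the sloped seat of the cassette reader and let go of it. Then swing the reader's hinged cover down over it and press its front edge until the catch holds it fully shut by itself. Leave the glassware and the other things on the bench where they stand.

Things in the scene. Friction and masses are not known exactly. Their poses are not given: they have to be found in the camera images.
- cassette: Loose aluminium sample cassette, about 0.12 kg: block 64 (x) x 40 (y) x 14 mm (z) with a grip rib on top, 50 mm long (along x), 12 mm wide (y), from 14 to 32 mm above the underside. Origin: centre of the underside; z up through the rib. Starts flat on the bench, rib up, at one of three spots, yaw within 0.7 rad. Half a turn about z makes no difference.
- seat: Black seat on the reader's deck. Origin: centre of its floor, 85 mm above the bench; x points up the slope (away from the robot), y across, z square out of the deck, 25 degrees from vertical towards the robot. Pocket 69 (x) x 45 mm (y) with 6 mm high rims (the one at -x 9 mm). A seated cassette lies on this floor, rib along the seat's x, z along the seat's z.
- cover (a joint): Angle (rad) of the reader's grey plastic cover, hinged along the deck's upper edge: 0 shut (parallel to the deck), growing as it opens up and away from the robot, at most 2.1. Starts at 1.7 to 2.0, kept there by a stiff hinge. At 1.57 it stands square to the deck, leaning over the seat. Let go in the lower half, a weak spring (1 N at the front edge) swings it back open.
- cover_hinge (a point): Fixed point on the hinge axis, mid-width: x = +46, z = +8 mm in the seat's frame; the axis is the seat's y. The cover is a plate 100 mm long (hinge to front edge), 74 mm wide, 4 mm thick on a 30 mm rear wall: shut, its underside is 35 mm and its outer face 39 mm above the seat's floor. A 24 mm wide lip at the front edge's middle reaches 27 mm inwards.
- press_point (a point): Point on the cover's outer face, mid-width, 88 mm from the hinge (12 mm short of the front edge): push here. It moves with the cover; with the cover shut it is at x = -42, y = 0, z = +39 mm in the seat's frame.
- beaker: Bystander: glass beaker, 68 mm across, 85 mm high, on the bench. Origin: centre of its underside.
- crucible: Bystander: small white ceramic crucible, 60 mm across, 45 mm high. Origin: centre of its underside.
- reagent: Bystander: amber reagent bottle, 64 mm across, 150 mm high. Origin: centre of its underside.
- latch: Catch: steel nose 20 mm wide, 8 mm high, sprung along the seat's x, at x = -58, z = +16 mm in the seat's frame. A bead on the cover's front lip meets it at about 0.11 rad; pressing the front edge with roughly 8 to 12 N snaps the bead under it, and it then holds the cover at under 0.02 rad. It works by itself.
- reader: Cassette reader: fixed white and grey wedge-shaped device, about 120 mm wide and deep. Its deck slopes 25 degrees down towards the robot. Origin: on the bench, straight below the seat's centre; x horizontal, away from the robot, across the hinge axis.

How it is judged:
By the outcome, as a careful person would: the job done as asked, in the order asked, and still so for the second after the job is handed in, with the robot touching nothing.
It also fails if it takes over 51 s, if anything falls off the work surface, if the arm or the gripper's body presses on something with over 40 N, if the wrist force passes 120 N, or if a joint passes its speed limit or range.

### The arm

A 6-joint arm with a two-finger parallel gripper is mounted at the origin on the work surface. World frame = base frame: x ahead of the robot, y to its left, z up, the work surface at z = 0. Lengths are in mm, angles in rad, forces in N, time in s.
With the tool pointing down it reaches from about 275 to 1000 mm from the base axis. Payload 8.4 kg.
Tool frame: the origin (TCP) lies at the very end of the fingers, on their centre line; the grasp point (between the pads) lies 19 mm behind it; z points along the fingers, y is the line along which they close (so a half turn about z gives the same grasp; the last joint's range is limited). The gripper opens to 85 mm and grips with 20 to 120 N. Pads are 22 mm wide; open, the fingers measure 114 mm over their backs; the gripper's body (76 mm by 85 mm) begins 54 mm behind the grasp point. The pads swing forward as they close: fully open they stand 13 mm farther back than shut.
Start: joints at [-1.139, 0.353, 1.633, -0, 1.155, -0.002], TCP at [262.7, -567.112, 200.981] pointing down, gripper open.
Joint ranges: [-2.63, 2.63], [-0.92, 2.1], [0.06, 2.66], [-1.3, 4.44], [0, 2.69], [-3.02, 3.02]. Speed limits (rad/s): [2.22, 2.22, 2.79, 3.14, 3.14, 3.14].

### API

Orientations are given as [roll, pitch, yaw] about the fixed x, y, z axes, in that order (R = Rz(yaw) Ry(pitch) Rx(roll)).
In Python, from rig import telemetry, imaging, r gives the robot as it stands. The module is installed in compiled form; this text tells all that it offers.
- The arm moves only by the tool step_arm, never from a script. Its argument "moves" is a list of rows, each a list of 3 entries, a list of its own where there are three numbers: the turn, a rotation vector about the tool's x, y, z scaled (see below), then the shift along the tool's x, y, z scaled (see below), then the opening, from -1 (shut) to 1 (fully open). A call has 1 to 8 rows; each row is the pose to reach, as a shift and turn from the pose commanded when the call began, along the tool's axes at that moment; what a row does not reach only later rows make up. The controller multiplies each number of a shift by 200 mm and each number of a turn by 45 degrees. A row lasts 1/10 s, in which the tool goes at most 50 mm and 8.59 degrees, less where a joint would pass 70% of its speed; a pose out of reach is approached as far as the arm can. A call with a number of a shift or a turn outside -1 to 1 is refused whole. A call with a gripper value outside its range is refused whole. The fingers move at their own pace and stop on an object; "squeeze" is the grip in N (left out, the last holds). Time passes only in rows, so rows that repeat a pose let the fingers close. It gives the time, the measured TCP pose, the force, the opening and the grip force at its end, in the units of the state.
- telemetry.sense(): the state, without advancing time (a new reading comes with each control period).
- imaging.grab_frame(name): name is "side" or "top" or "wrist"; returns the picture (400x640x3 uint8, red, green, blue); there is no depth.
- imaging.calibration(name): a dict with "fx", "fy", "cx", "cy" (pixels), "cam_to_world" (4x4, takes a point from camera to world coordinates). Camera axes: x right, y up, looking along -z (the intrinsics and any distortion apply to the point x, -y, -z); pixel columns grow to the right and rows downward; lengths in mm; the calibration is good to about 2 mm. A picture is of the moment at which its call begins: read the wrist's pose just before it. calibration takes no time and is no camera call; for the wrist camera it gives the pose at the moment of the call.
- r.sign_off(): hands the job in; it is judged then, once.
Trained networks look in the newest picture that a camera, given by its name, has taken for a name from the list of things; names that differ only in an ending like _2 or _b are one class to them, and where a whole thing is asked for, a point or a joint stands for the part that bears it (a point fixed in the world has none). Each returns a list of dicts, best first, with "conf" (0 to 1); they miss things now and then, are a little off and sometimes report something else, mostly with a low value. They report only what shows in the picture. A call takes as long as a camera call.
- imaging.recognise(camera, name): "extent" ([left, top, width, height] in pixels, round what is visible of it).
- imaging.mark_of(camera, name): "xy" ([column, row] in pixels: a listed point, or the origin of a listed thing).
The state is a dict: "clock": time; "qpos": joint angles; "qvel": joint speeds; "joint_efforts": joint torques, N m; "eef_pos": TCP position; "tcp_rot": TCP orientation; "contact_force": force on the tool from outside, world axes, zero at the start; "wrist_torque": the same for the moment, N m; "opening": opening from 0.0 (shut) to 1.0 (fully open); "grasp_force": force on a finger pad.
Only numpy, scipy, OpenCV 4.12 (cv2) and the standard library are available. Lean on these libraries where they do the work, as an engineer would, in place of code of your own. Each camera call takes 0.05 s, during which the arm holds its last target. There are 200 camera calls.

## Working session

There is one attempt and no reset: what is moved stays moved. The work goes in short steps, Python scripts to look and compute and a tool call to move; the robot and the scene stay as the last step left them, time stands still between calls to the robot, and variables do not carry over. Pictures are saved under pics/ and viewed, at most 13 in all, crops included, and the job is handed in when it is done.

Besides the shell and the picture viewer there is one more tool, called after "Call:" by a JSON object that holds its "method" and its "body". step_arm: Moves the arm, as the interface text tells. Its arguments: {"type":"object","properties":{"moves":{"type":"array"},"squeeze":{"type":"number"}},"required":["moves"]}

```bash
mkdir -p pics; cat > h.py <<'E'
import numpy as np, cv2
from rig import telemetry, imaging, r
def grab(c,fn=None):
    im=imaging.grab_frame(c)
    if fn: cv2.imwrite('pics/'+fn,cv2.cvtColor(im,cv2.COLOR_RGB2BGR))
    return im
def ray(c,uv):
    k=imaging.calibration(c);T=np.array(k['cam_to_world'])
    d=np.array([(uv[0]-k['cx'])/k['fx'],-(uv[1]-k['cy'])/k['fy'],-1.])
    return T[:3,3],T[:3,:3]@d
def atz(c,uv,z):
    o,d=ray(c,uv);return o+d*(z-o[2])/d[2]
def tri(c1,u1,c2,u2):
    o1,d1=ray(c1,u1);o2,d2=ray(c2,u2)
    s=np.linalg.lstsq(np.c_[d1,-d2],o2-o1,rcond=None)[0]
    p,q=o1+d1*s[0],o2+d2*s[1];return (p+q)/2,np.linalg.norm(p-q)
def proj(c,p):
    k=imaging.calibration(c);T=np.linalg.inv(np.array(k['cam_to_world']))
    q=T[:3,:3]@np.array(p)+T[:3,3];return np.array([k['cx']-k['fx']*q[0]/q[2],k['cy']+k['fy']*q[1]/q[2]])
E
python3 - <<'E'
from h import *
np.set_printoptions(precision=1,suppress=True)
for c in ['top','side']:
    grab(c,c+'0.png'); k=imaging.calibration(c);print(c,{a:b for a,b in k.items() if a!='cam_to_world'},np.array(k['cam_to_world'])[:3])
M={}
for n in ['cassette','seat','reader','cover_hinge','press_point','latch','beaker','crucible','reagent']:
    for c in ['top','side']:
        m=imaging.mark_of(c,n)
        if m: M[n,c]=m[0]['xy'];print(n,c,np.array(m[0]['xy']),m[0]['conf'])
    if (n,'top') in M and (n,'side') in M: print('   ',*tri('top',M[n,'top'],'side',M[n,'side']))
print(telemetry.sense())
E
```

```text
top {'fx': 449.56581317441606, 'fy': 449.56581317441606, 'cx': 322.98486874731174, 'cy': 198.14747111831656} [[   0.     1.    -0.   504.8]
 [  -1.     0.     0.   -31.6]
 [   0.     0.     1.  1166.5]]
side {'fx': 466.6178076032101, 'fy': 466.6178076032101, 'cx': 315.8762974836173, 'cy': 198.02026104200806} [[    1.      0.     -0.1   479.7]
 [   -0.1     0.6    -0.8 -1146.7]
 [    0.      0.8     0.6   838.4]]
cassette top [250.2 188.1] 0.79
cassette side [321.3 185.7] 0.81
    [580.7 155.1   5.1] 7.9768094576985185
seat top [365.9 181.8] 0.57
seat side [336.6 217.4] 0.71
    [ 597.3 -136.3   88.3] 0.2796287598122101
reader top [365.3 187.5] 0.64
reader side [334. 241.] 0.64
    [ 590.3 -142.4   11.3] 1.9816887796159692
cover_hinge top [368.1 164.9] 0.76
cover_hinge side [352.2 208.5] 0.83
    [ 636.4 -138.4  117.5] 3.2456051991950705
press_point top [372.7 155.9] 0.78
press_point side [350.4 178.9] 0.68
    [ 635.9 -138.   211.2] 13.286076758336984
latch top [365.8 208. ] 0.47
latch side [315.2 220.4] 0.52
    [ 536.9 -137.3   81.4] 4.557776123707056
beaker top [247.3 245.7] 0.95
beaker side [273.4 186.1] 0.57
    [427.2 159.4   6.1] 17.950888485612065
crucible top [188.  218.9] 0.64
crucible side [315.2 222.2] 0.3
    [ 537.   412.8 -337.6] 69.03344480356444
reagent top [467.  231.8] 0.91
reagent side [291.3 318.4] 0.96
    [ 473.2 -406.8    3. ] 10.443585534493169
{'clock': 1.0, 'qpos': array([-1.1,  0.4,  1.6,  0. ,  1.2, -0. ]), 'qvel': array([ 0., -0., -0.,  0.,  0.,  0.]), 'joint_efforts': array([ -0. , -60.5, -34.2,  -0. ,   0. ,  -0. ]), 'eef_pos': array([ 262.7, -567.1,  201. ]), 'tcp_rot': array([ 3.1, -0. ,  0.4]), 'contact_force': array([0.9, 0.1, 0.8]), 'wrist_torque': array([ 0.,  0., -0.]), 'grasp_force': 0.0, 'opening': 0.9993033224380236}
```

```bash
python3 - <<'E'
import cv2
a=cv2.imread('pics/top0.png')[100:300,150:500]
b=cv2.imread('pics/side0.png')[90:350,180:480]
cv2.imwrite('pics/a.png',cv2.resize(a,(791,452),interpolation=cv2.INTER_CUBIC));cv2.imwrite('pics/b.png',cv2.resize(b,(660,572),interpolation=cv2.INTER_CUBIC))
E
```

```text
(no output)
```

View pics/a.png

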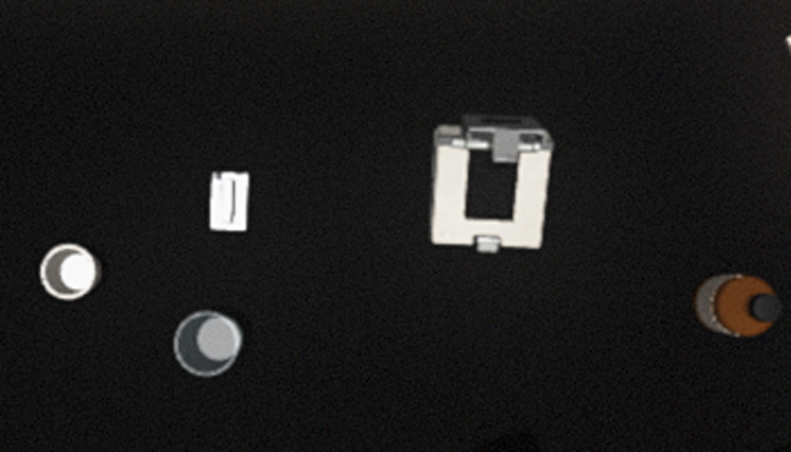

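View pics/b.png

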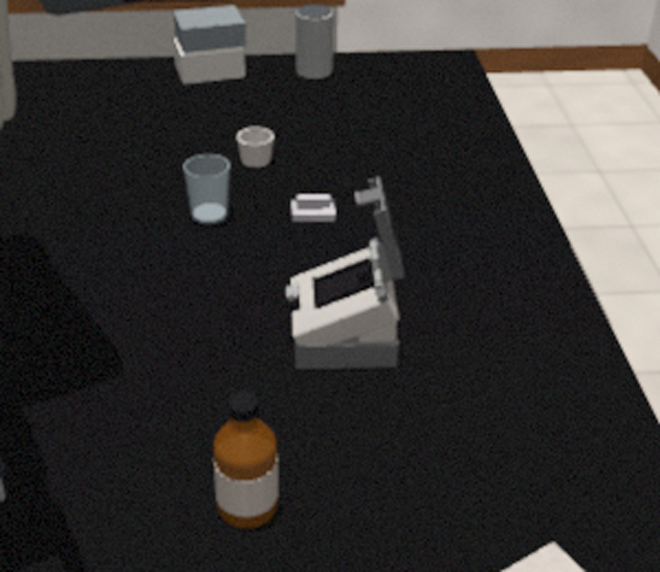

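The top view shows the cassette near full-frame pixel (251,189), with its rib along world x. The reader is at about (366,182), yawed slightly, and its cover stands open. The side view agrees: the cover is near vertical with its lip towards the robot, and the beaker is in front of the cassette. I'll write a move helper and approach.

```bash
cat >> h.py <<'E'
from scipy.spatial.transform import Rotation as Ro
np.set_printoptions(precision=4,suppress=True)
def Rt(yaw,tilt=0):  # tool down, tilt>0 leans tool z forwards (away from robot)
    return Ro.from_euler('z',yaw)*Ro.from_euler('y',-tilt)*Ro.from_euler('x',np.pi)
def cur():
    s=telemetry.sense();return np.array(s['eef_pos']),Ro.from_euler('xyz',s['tcp_rot']),s
def plan(p,R,p0=None,R0=None):
    if p0 is None: p0,R0,_=cur()
    t=(R0.inv()*R).as_rotvec()/np.radians(45);d=R0.inv().apply(np.array(p)-p0)/200
    print('turn',t.round(3).tolist(),'shift',d.round(4).tolist(),'rows>=%.1f'%max(np.linalg.norm(d)*4,np.linalg.norm(t)*45/8.59))
    return t,d
E
python3 - <<'E'
from h import *
p,R,s=cur();print(s['clock'],s['tcp_rot'])
k=np.array(imaging.calibration('wrist')['cam_to_world']);print((R.as_matrix().T@(k[:3,3]-p)),R.as_matrix().T@k[:3,:3],imaging.calibration('wrist')['fx'])
W=[(330,-420,300),(430,-270,350),(480,-140,350)]
for i,w in enumerate(W):
    plan(w,Rt(0),*((p,R) if i==0 else (np.array(W[i-1]),Rt(0))))
E
```

```text
1.0 [ 3.1415 -0.      0.4338]
[  75.214    -0.7639 -172.8066] [[-0.0001  0.9561  0.2932]
 [ 1.      0.0003 -0.0007]
 [-0.0007  0.2932 -0.9561]] 311.66780036510903
turn [0.0, -0.0, 0.552] shift [0.6145, -0.5261, -0.495] rows>=3.8
turn [0.0, 0.0, 0.0] shift [0.5, -0.75, -0.25] rows>=3.7
turn [0.0, 0.0, 0.0] shift [0.25, -0.65, -0.0] rows>=2.8
```

Call:
{"method": "step_arm", "body": {"moves": [[[0,0,0.552],[0.61,-0.53,-0.495],1],[[0,0,0.552],[0.61,-0.53,-0.495],1],[[0,0,0.552],[0.61,-0.53,-0.495],1],[[0,0,0.552],[0.61,-0.53,-0.495],1]]}}

```text
clock: 1.4
eef_pos: [329.6, -417.9, 301.5]
tcp_rot: [3.141, -0.001, -0.004]
contact_force: [0.8, 0.4, -0.3]
opening: 0.999
grasp_force: 0.0
```

Call:
{"method": "step_arm", "body": {"moves": [[[0,0,0],[0.65,-0.8,-0.1],1],[[0,0,0],[0.65,-0.8,-0.1],1],[[0,0,0],[0.65,-0.8,-0.1],1],[[0,0,0],[0.65,-0.8,-0.1],1],[[0,0,0],[0.65,-0.8,-0.1],1]]}}

```text
clock: 1.9
eef_pos: [461.7, -255.9, 320.8]
tcp_rot: [-3.141, -0.002, 0.004]
contact_force: [-0.3, -0.7, -0.3]
opening: 0.998
grasp_force: 0.0
```

Call:
{"method": "step_arm", "body": {"moves": [[[0,0,0],[0.7,-0.8,0],1],[[0,0,0],[0.7,-0.8,0],1],[[0,0,0],[0.7,-0.8,0],1],[[0,0,0],[0.7,-0.8,0],1],[[0,0,0],[0.7,-0.8,0],1],[[0,0,0],[0.7,-0.8,0],1]]}}

```text
clock: 2.5
eef_pos: [599.4, -98.5, 319.4]
tcp_rot: [3.142, 0.001, 0.003]
contact_force: [-0.5, -0.5, -0.3]
opening: 0.995
grasp_force: 0.0
```

```bash
python3 - <<'E'
from h import *
p,R,s=cur();print(s['clock'],p,s['tcp_rot'],s['qpos'])
im=grab('wrist','w0.png')
cv2.imwrite('pics/w0b.png',cv2.resize(cv2.cvtColor(im,cv2.COLOR_RGB2BGR),(800,500),interpolation=cv2.INTER_CUBIC))
for n,z in [('cassette',0),('seat',85),('reader',0),('cover_hinge',111.7),('press_point',200),('latch',75)]:
    m=imaging.mark_of('wrist',n)
    for q in m[:1]: print(n,q['xy'],q['conf'],atz('wrist',q['xy'],z))
E
```

```text
2.5 [599.4067 -98.5189 319.3664] [3.1416 0.0008 0.0028] [-0.1653  0.2387  1.5281 -0.0001  1.3756  1.4027]
cassette [162.7, 163.3] 0.79 [580.8978 147.7841   0.    ]
seat [344.8, 165.5] 0.69 [ 593.6677 -135.8673   85.    ]
reader [342.1, 150.5] 0.7 [ 601.2215 -138.6603    0.    ]
cover_hinge [343.6, 202.9] 0.16 [ 550.2977 -133.2695  111.7   ]
press_point [361.5, 141.2] 0.91 [ 639.0653 -140.8172  200.    ]
latch [342.7, 204.5] 0.65 [ 536.459  -134.9476   75.    ]
```

View pics/w0b.png

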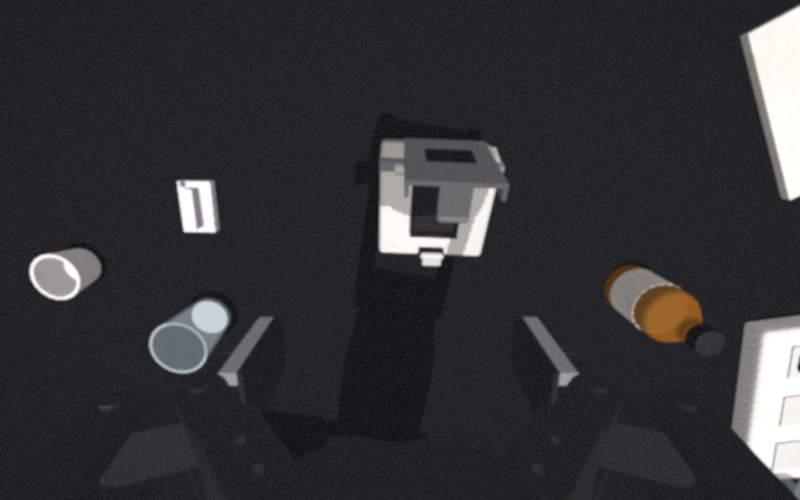

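The wrist view shows the cassette at about (198,206) in the 800-px image, nearly aligned with the tool. The reader's seat is at about (432,208), and its cover leans over it with a window in the plate. I'll go closer to the cassette.

Call:
{"method": "step_arm", "body": {"moves": [[[0,0,0],[0,-0.7,0.1],1],[[0,0,0],[0,-0.7,0.1],1],[[0,0,0],[0,-0.7,0.1],1],[[0,0,0],[0,-0.7,0.1],1]]}}

```text
clock: 3.25
eef_pos: [597.9, 44.1, 299.3]
tcp_rot: [-3.14, 0.001, 0.003]
contact_force: [0.3, -0.7, 1.1]
opening: 1.001
grasp_force: 0.0
```

Call:
{"method": "step_arm", "body": {"moves": [[[0,0,0],[-0.2,-0.55,0.5],0.0],[[0,0,0],[-0.2,-0.55,0.5],0.0],[[0,0,0],[-0.2,-0.55,0.5],0.0],[[0,0,0],[-0.2,-0.55,0.5],0.0],[[0,0,0],[-0.2,-0.55,0.5],0.0]]}}

```text
clock: 3.75
eef_pos: [558.2, 150.1, 199.6]
tcp_rot: [3.141, 0.001, 0.001]
contact_force: [0.4, -0.4, 0.0]
opening: 0.501
grasp_force: 0.0
```

```bash
python3 - <<'E'
from h import *
p,R,s=cur();print(s['clock'],p,s['tcp_rot'],s['opening'])
im=grab('wrist','w1.png')
m=imaging.mark_of('wrist','cassette');print(m[:1],atz('wrist',m[0]['xy'],0))
e=imaging.recognise('wrist','cassette')[0]['extent'];print(e)
x,y,w,h=[int(v) for v in e];x0,y0=x-15,y-15
c=cv2.cvtColor(im,cv2.COLOR_RGB2BGR)[y0:y+h+15,x0:x+w+15]
print('crop',x0,y0,c.shape);cv2.imwrite('pics/w1c.png',cv2.resize(c,None,fx=5,fy=5,interpolation=cv2.INTER_CUBIC))
E
```

```text
3.75 [558.1761 150.1142 199.5546] [3.1408 0.0012 0.0015] 0.5006442847296209
[{'xy': [316.0, 150.5], 'conf': 0.95}] [581.1144 152.4299   0.    ]
[299.6, 120.4, 33.4, 57.3]
crop 284 105 (87, 63, 3)
```

View pics/w1c.png

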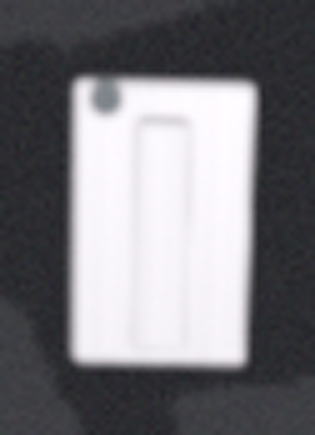

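The crop shows the cassette upright with its rib up. The block corners in crop pixels (x5) are TL (73,80), TR (258,82), BR (245,366) and BL (70,365).

```bash
python3 - <<'E'
from h import *
f=lambda u,v,z:atz('wrist',(284+u/5,105+v/5),z)
q=[f(73,80,0),f(258,82,0),f(245,366,14),f(70,365,14)]
for a in q:print(a)
print('centre y',np.mean(q,0)); 
for a,b in ((3,0),(2,1)): d=q[a]-q[b] if 0 else q[b]-q[a]; print('yaw',np.arctan2(d[1],d[0]),'len',np.linalg.norm(d[:2]))
for a,b in ((0,1),(3,2)): d=q[b]-q[a]; print('yaw',np.arctan2(d[0],-d[1]),'len',np.linalg.norm(d[:2]))
for u,v in((138,118),(188,118),(185,348),(135,346)): print('rib',f(u,v,32))
E
```

```text
[615.7803 172.5789   0.    ]
[615.2797 129.3807   0.    ]
[550.5849 132.2367  14.    ]
[550.878  173.7085  14.    ]
centre y [583.1307 151.9762   7.    ]
yaw -0.017403743514682612 len 64.91218326224042
yaw -0.04411648325792837 len 64.75782797331762
yaw -0.011588991598462196 len 43.20106736554572
yaw -0.007067638071003764 len 41.472899102106645
rib [609.4336 156.8353  32.    ]
rib [609.4217 146.0855  32.    ]
rib [558.9329 146.6461  32.    ]
rib [559.4045 157.8628  32.    ]
```

Call:
{"method": "step_arm", "body": {"moves": [[[0,0,0.027],[0.126,-0.009,0.6],0.0],[[0,0,0.027],[0.126,-0.009,0.6],0.0],[[0,0,0.027],[0.126,-0.009,0.8],0.0],[[0,0,0.027],[0.126,-0.009,0.87],0.0],[[0,0,0.027],[0.126,-0.009,0.913],0.0],[[0,0,0.027],[0.126,-0.009,0.913],0.0],[[0,0,0.027],[0.126,-0.009,0.913],-1],[[0,0,0.027],[0.126,-0.009,0.913],-1]], "squeeze": 50}}

```text
clock: 4.7
eef_pos: [585.6, 152.4, 19.6]
tcp_rot: [-3.141, -0.003, -0.021]
contact_force: [-0.3, -0.6, -0.7]
opening: 0.171
grasp_force: 0.0
```

Call:
{"method": "step_arm", "body": {"moves": [[[0,0,0],[0,0,0],-1],[[0,0,0],[0,0,0],-1],[[0,0,0],[0,0,0],-1],[[0,0,0],[0,0,0],-1],[[0,0,0],[0,0,0],-1]]}}

```text
clock: 5.2
eef_pos: [583.9, 152.3, 17.4]
tcp_rot: [3.142, 0.0, -0.021]
contact_force: [0.2, -0.1, -0.4]
opening: 0.001
grasp_force: 0.0
```

The fingers closed on nothing, so I'll look again.

```bash
python3 - <<'E'
from h import *
im=grab('wrist');b=grab('side')
print(imaging.mark_of('side','cassette')[:1],[m['xy'] for m in imaging.mark_of('wrist','cassette')[:1]], proj('wrist',cur()[0]),proj('side',cur()[0]))
u,v=proj('side',(584,152,20)).astype(int)
c=cv2.resize(cv2.cvtColor(b,cv2.COLOR_RGB2BGR)[v-50:v+40,u-60:u+60],None,fx=4,fy=4,interpolation=cv2.INTER_CUBIC)
w=cv2.resize(cv2.cvtColor(im,cv2.COLOR_RGB2BGR)[60:400,150:490],(360,360))
cv2.imwrite('pics/g.png',cv2.hconcat([w[:360,:310],c]))
E
```

```text
[{'xy': [322.0, 187.6], 'conf': 0.68}] [[319.7, 227.4]] [319.3846 233.6182] [323.5582 182.945 ]
```

View pics/g.png

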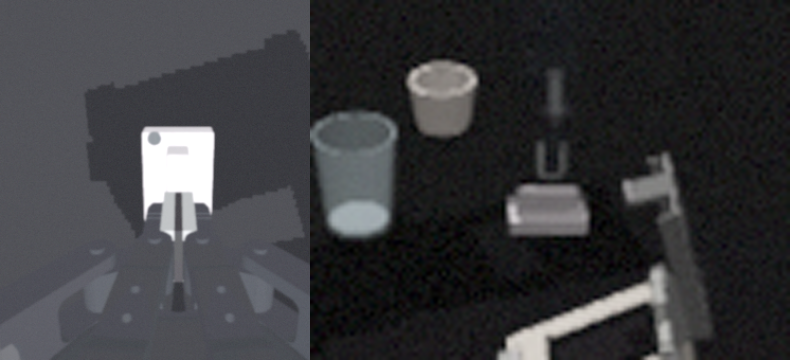

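The side crop shows the fingertips ending at (552,178), above the rib, whose top edge is at row 185. They do not occlude it, so the real tips seem to be higher than the reported TCP. I'll check this with the projections.

```bash
python3 - <<'E'
from h import *
p,R,s=cur();print(s['opening'],s['grasp_force'],p)
for z in (0,-10,-20,-30,-40): print(z,[proj('wrist',p+R.apply([x,0,z])) for x in (11,-11)],'side',proj('side',p+R.apply([0,10,z])))
u,v=proj('side',(584,152,20)).astype(int);print('side tip seen at',u-60+(552-310)/4,v-50+178/4)
print('wrist tip rows seen', 60+192*340/360, 'cols',150+np.array([162,195])*340/360)
E
```

```text
-0.0008264735464996857 0.0 [583.8407 152.2033  17.2926]
0 [array([319.4059, 216.4085]), array([319.364 , 250.2457])] side [323.7186 184.5698]
-10 [array([319.4949, 222.6089]), array([319.4475, 258.0143])] side [323.7507 181.9863]
-20 [array([319.5942, 229.5286]), array([319.5405, 266.6504])] side [323.7831 179.3838]
-30 [array([319.7057, 237.3006]), array([319.6444, 276.3078])] side [323.8157 176.7621]
-40 [array([319.8319, 246.0926]), array([319.7614, 287.1789])] side [323.8486 174.1209]
side tip seen at 323.5 176.5
wrist tip rows seen 241.33333333333334 cols [303.     334.1667]
```

Both cameras put the real tips about 31 mm behind the reported TCP, with the camera and arm poses themselves consistent. I'll use that offset, reopen and go 29 mm lower.

Call:
{"method": "step_arm", "body": {"moves": [[[0,0,0],[0,0,0],-0.2],[[0,0,0],[0,0,0],-0.2],[[0,0,0],[0,0,0],-0.2],[[0,0,0],[0,0,0.08],-0.2],[[0,0,0],[0,0,0.12],-0.2],[[0,0,0],[0,0,0.12],-0.2]]}}

```text
clock: 6.0
eef_pos: [582.3, 151.8, -8.7]
tcp_rot: [3.141, 0.003, -0.021]
contact_force: [0.9, -0.7, -0.3]
opening: 0.401
grasp_force: 0.0
```

Call:
{"method": "step_arm", "body": {"moves": [[[0,0,0],[0,0,0.01],-0.2],[[0,0,0],[0,0,0.025],-0.2],[[0,0,0],[0,0,0.025],-1],[[0,0,0],[0,0,0.025],-1],[[0,0,0],[0,0,0.025],-1],[[0,0,0],[0,0,0.025],-1],[[0,0,0],[0,0,0.025],-1]]}}

```text
clock: 6.7
eef_pos: [584.0, 152.2, -11.5]
tcp_rot: [-3.142, -0.0, -0.021]
contact_force: [0.9, 0.0, 0.7]
opening: 0.125
grasp_force: 50.6
```

The rib is gripped at 10.6 mm opening and 50 N. I'll lift and move in front of the reader to measure the seat.

Call:
{"method": "step_arm", "body": {"moves": [[[0,0,0],[0,0,-0.1],-1],[[0,0,0],[0,0,-0.3],-1],[[0,0,0],[0,0,-0.5],-1],[[0,0,0],[0,0,-0.75],-1],[[0,0,0],[-0.2,0,-1.0],-1],[[0,0,0],[-0.42,0.2,-1.0],-1]]}}

```text
clock: 7.3
eef_pos: [516.1, 126.2, 190.4]
tcp_rot: [-3.138, -0.009, -0.019]
contact_force: [0.7, -0.9, -1.3]
opening: 0.125
grasp_force: 50.3
```

Call:
{"method": "step_arm", "body": {"moves": [[[0,0,0],[0,0.2,0],-1],[[0,0,0],[0,0.4,0],-1],[[0,0,0],[0,0.6,0],-1],[[0,0,0],[0,0.8,0],-1],[[0,0,0],[0,1.0,0],-1]]}}

```text
clock: 7.8
eef_pos: [508.1, -77.6, 185.7]
tcp_rot: [-3.142, -0.0, -0.021]
contact_force: [1.0, 0.1, -1.4]
opening: 0.121
grasp_force: 50.3
```

Call:
{"method": "step_arm", "body": {"moves": [[[0,0,0],[0,0.12,0],-1],[[0,0,0],[0,0.24,0],-1],[[0,0,0],[0,0.24,0],-1],[[0,0,0],[0,0.24,0],-1],[[0,0,0],[0,0.24,0],-1]]}}

```text
clock: 8.3
eef_pos: [507.4, -123.4, 185.5]
tcp_rot: [-3.141, 0.0, -0.021]
contact_force: [-0.3, 1.0, -1.6]
opening: 0.122
grasp_force: 50.3
```

```bash
python3 - <<'E'
from h import *
p,R,s=cur();print(s['clock'],p,s['tcp_rot'],s['opening'],s['grasp_force'])
im=grab('wrist','w2.png')
for n,z in [('seat',85),('latch',75),('press_point',200)]:
    for q in imaging.mark_of('wrist',n)[:1]: print(n,q['xy'],q['conf'],atz('wrist',q['xy'],z))
e=imaging.recognise('wrist','reader')[0]['extent'];print(e)
x,y,w,h=[int(v) for v in e];x0,y0=x-10,max(0,y-10)
c=cv2.cvtColor(im,cv2.COLOR_RGB2BGR)[y0:y+h+10,x0:x+w+10]
f=min(800/c.shape[1],600/c.shape[0]);f=int(f*4)/4
print('crop',x0,y0,f);cv2.imwrite('pics/w2c.png',cv2.resize(c,None,fx=f,fy=f,interpolation=cv2.INTER_CUBIC))
E
```

```text
8.3 [ 507.3608 -123.3612  185.4726] [-3.1412  0.0004 -0.0207] 0.12240302036613901 50.34046232700348
seat [329.5, 83.1] 0.82 [ 598.0512 -133.7194   85.    ]
latch [329.1, 152.1] 0.6 [ 539.765  -133.2133   75.    ]
[253.4, 0.0, 172.4, 164.5]
crop 243 0 3.25
```

View pics/w2c.png

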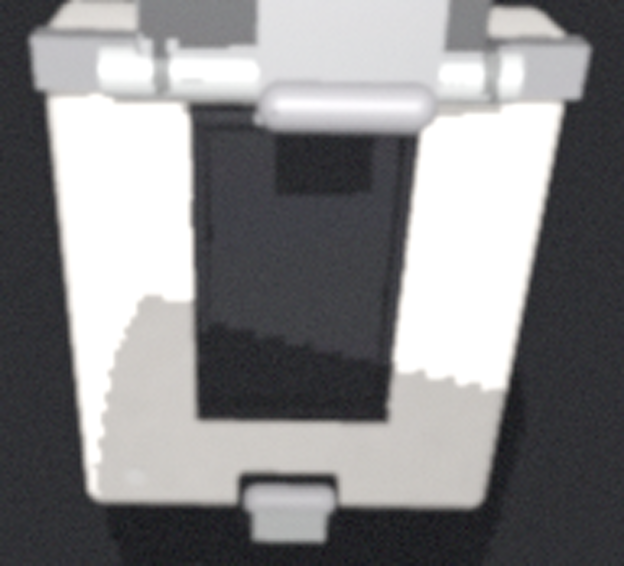

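The view shows the black seat pocket with its bottom edge from (197,420) to (388,418), the deck's front corners at (90,500) and (487,503), and the latch at about (290,497). The held cover lip shows at the top. I'll intersect these with the deck plane.

```bash
cat >> h.py <<'E'
def onplane(c,uv,sx,h,yaw=0,sy=-135):
    n=Ro.from_euler('z',yaw).apply([-np.sin(np.radians(25)),0,np.cos(np.radians(25))])
    o,d=ray(c,uv);q=np.array([sx,sy,85])+n*h
    return o+d*((q-o)@n)/(d@n)
def seatR(yaw): return Ro.from_euler('z',yaw)*Ro.from_euler('y',-np.radians(25))
E
python3 - <<'E'
from h import *
P=dict(deckFL=(90,500),deckFR=(487,503),deckBL=(50,95),deckBR=(560,105),pockBL=(197,420),pockBR=(388,418),pockTL=(192,105),pockTR=(418,112),latch=(290,490),brL=(33,65),brR=(590,68))
S=np.array([597,-135,85])
for k,(u,v) in P.items():
    print(k,[ (seatR(0).inv().apply(onplane('wrist',(243+u/3.25,v/3.25),597,h)-S)).round(1).tolist() for h in ((0,6,9) if k!='latch' else (16,20))])
# fit yaw/x/y for whole model using marks from all cameras later
E
```

```text
deckFL [[-66.7, 57.6, -0.0], [-62.7, 56.5, 6.0], [-60.7, 55.9, 9.0]]
deckFR [[-70.7, -61.2, -0.0], [-66.6, -59.5, 6.0], [-64.5, -58.7, 9.0]]
deckBL [[42.3, 53.6, 0.0], [43.7, 52.6, 6.0], [44.5, 52.1, 9.0]]
deckBR [[37.9, -62.4, -0.0], [39.5, -60.7, 6.0], [40.2, -59.8, 9.0]]
pockBL [[-40.7, 24.4, -0.0], [-37.4, 24.1, 6.0], [-35.7, 23.9, 9.0]]
pockBR [[-41.4, -29.3, -0.0], [-38.0, -28.3, 6.0], [-36.3, -27.8, 9.0]]
pockTL [[39.6, 21.6, -0.0], [41.1, 21.4, 6.0], [41.9, 21.2, 9.0]]
pockTR [[37.1, -30.1, 0.0], [38.7, -29.1, 6.0], [39.4, -28.6, 9.0]]
latch [[-54.1, -1.2, 16.0], [-51.5, -1.0, 20.0]]
brL [[48.4, 56.5, -0.0], [49.7, 55.4, 6.0], [50.3, 54.9, 9.0]]
brR [[45.3, -67.7, -0.0], [46.7, -65.8, 6.0], [47.4, -64.9, 9.0]]
```

```bash
python3 - <<'E'
from h import *
im=cv2.imread('pics/w2.png');g=cv2.cvtColor(im,cv2.COLOR_BGR2GRAY)
p,R,s=cur()
C=np.array([-.3,0,-11.5])
for z,n in ((0,'base'),(14,'top')):
    print(n,[proj('wrist',p+R.apply(C+[x,y,-z])).round(1).tolist() for x,y in((32,20),(32,-20),(0,20),(0,-20))])
print('ribfront',[proj('wrist',p+R.apply(C+[25,y,-32])).round(1).tolist() for y in (6,-6)])
u,v=250,165
c=g[v:v+110,u:u+140]
cv2.imwrite('pics/w2d.png',cv2.resize(c,None,fx=5,fy=5,interpolation=cv2.INTER_CUBIC))
E
```

```text
base [[356.8, 187.5], [282.1, 187.5], [354.8, 242.2], [284.1, 242.2]]
top [[360.3, 194.8], [279.0, 194.9], [357.8, 253.6], [281.3, 253.7]]
ribfront [[333.4, 221.4], [306.3, 221.4]]
```

View pics/w2d.png

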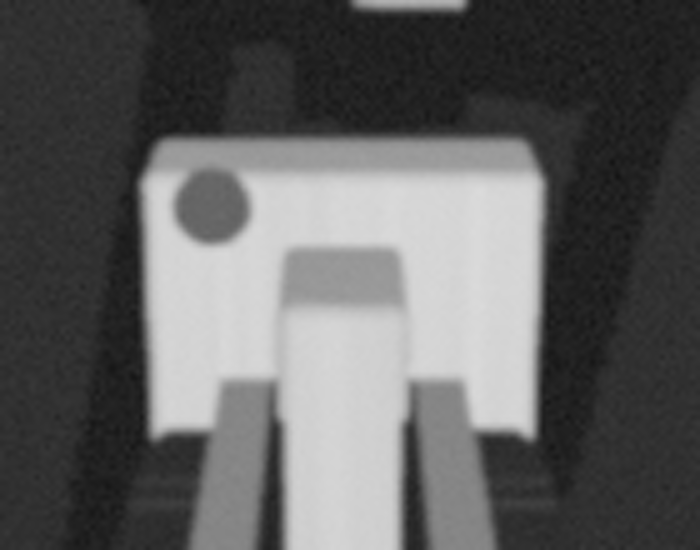

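The held cassette's front corners are at (278,201) and (359,201) in the full image. That matches the expected width, and it sits about 1 to 3 mm back in the grip. The seat fit gives x≈597.5, y≈-138.4, yaw≈-0.027. I'll plan the hover and placing poses from that.

```bash
cat >> h.py <<'E'
S=np.array([597.5,-138.4,85]);YAW=-0.027;T25=np.radians(25)
def st(x,y,z): return S+seatR(YAW).apply([x,y,z])   # seat frame -> world
def inseat(p): return seatR(YAW).inv().apply(np.array(p)-S)
E
python3 - <<'E'
from h import *
p,R,s=cur();print(inseat(p),R.as_matrix()[:,2],Rt(YAW,T25).as_matrix())
h=st(1.5,0,-11.5+45);print(h)
plan(h,Rt(YAW,T25))
E
```

```text
[-39.2648  12.5693 129.3366] [ 0.0001  0.0001 -1.    ] [[ 0.906  -0.027   0.4225]
 [-0.0245 -0.9996 -0.0114]
 [ 0.4226  0.     -0.9063]]
[ 584.7064 -138.0545  115.9952]
turn [-0.002, 0.555, 0.009] shift [0.3868, 0.0656, 0.3482] rows>=2.9
```

Call:
{"method": "step_arm", "body": {"moves": [[[0,0.18,0],[0,0.02,0],-1],[[0,0.37,0.005],[0.1,0.04,0.05],-1],[[0,0.555,0.009],[0.2,0.066,0.12],-1],[[0,0.555,0.009],[0.3,0.066,0.25],-1],[[0,0.555,0.009],[0.387,0.066,0.348],-1],[[0,0.555,0.009],[0.387,0.066,0.348],-1],[[0,0.555,0.009],[0.387,0.066,0.348],-1]]}}

```text
clock: 9.25
eef_pos: [584.2, -138.3, 115.6]
tcp_rot: [-3.139, -0.434, -0.028]
contact_force: [-0.3, -0.8, -0.5]
opening: 0.123
grasp_force: 50.3
```

```bash
python3 - <<'E'
from h import *
p,R,s=cur();print(s['clock'],inseat(p),s['tcp_rot'],s['contact_force'],s['grasp_force'])
im=grab('wrist');b=grab('side')
plan(st(1.5,0,-11.5+12),Rt(YAW,T25));plan(st(1.5,0,-11.5+2),Rt(YAW,T25))
u,v=proj('side',S).astype(int)
c=cv2.resize(cv2.cvtColor(b,cv2.COLOR_RGB2BGR)[v-65:v+35,u-50:u+50],(400,400),interpolation=cv2.INTER_CUBIC)
w=cv2.resize(cv2.cvtColor(im,cv2.COLOR_RGB2BGR)[140:400,190:450],(400,400),interpolation=cv2.INTER_CUBIC)
cv2.imwrite('pics/hov.png',cv2.hconcat([w,c]))
E
```

```text
9.25 [ 0.9178 -0.2628 33.3329] [-3.1393 -0.4343 -0.0279] [-0.2716 -0.8139 -0.4964] 50.321853160858154
turn [-0.001, -0.0, -0.001] shift [-0.001, -0.0029, 0.1688] rows>=0.7
turn [-0.001, -0.0, -0.001] shift [-0.001, -0.0028, 0.2188] rows>=0.9
```

View pics/hov.png

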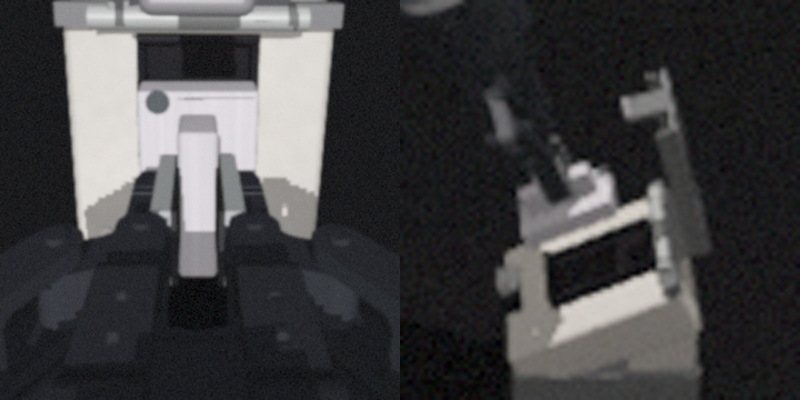

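The hover view shows the cassette (columns 138 to 258) centred on the pocket (137 to 260) and aligned in yaw. I'll descend along the seat normal.

Call:
{"method": "step_arm", "body": {"moves": [[[0,0,0],[0,0,0.08],-1],[[0,0,0],[0,0,0.14],-1],[[0,0,0],[0,0,0.17],-1],[[0,0,0],[0,0,0.17],-1],[[0,0,0],[0,0,0.17],-1]]}}

```text
clock: 9.85
eef_pos: [598.9, -139.2, 85.3]
tcp_rot: [-3.14, -0.436, -0.028]
contact_force: [-0.5, 0.2, -0.5]
opening: 0.118
grasp_force: 50.3
```

Call:
{"method": "step_arm", "body": {"moves": [[[0,0,0],[0,0,0.015],-1],[[0,0,0],[0,0,0.03],-1],[[0,0,0],[0,0,0.03],-1],[[0,0,0],[0,0,0.03],-1]]}}

```text
clock: 10.25
eef_pos: [601.5, -139.3, 79.7]
tcp_rot: [-3.14, -0.436, -0.029]
contact_force: [-0.6, -0.3, -0.9]
opening: 0.122
grasp_force: 50.3
```

Call:
{"method": "step_arm", "body": {"moves": [[[0,0,0],[0,0,0.01],-1],[[0,0,0],[0,0,0.02],-1],[[0,0,0],[0,0,0.02],-1]]}}

```text
clock: 10.55
eef_pos: [603.2, -139.3, 75.8]
tcp_rot: [-3.14, -0.436, -0.029]
contact_force: [0.3, -0.1, -0.7]
opening: 0.125
grasp_force: 50.3
```

```bash
python3 - <<'E'
from h import *
p,R,s=cur();print(s['clock'],inseat(p),s['contact_force'],s['wrist_torque'],seatR(YAW).inv().apply(s['contact_force']))
E
```

```text
10.55 [  1.288   -0.7164 -10.7444] [ 0.3076 -0.0993 -0.7475] [-0.0522  0.308   0.0184] [-0.0348 -0.091  -0.8086]
```

There's no contact, and the cassette is inside the rims just above the floor. I'll release and back out.

Call:
{"method": "step_arm", "body": {"moves": [[[0,0,0],[0,0,0.004],-1],[[0,0,0],[0,0,0.004],-1],[[0,0,0],[0,0,0.004],-0.4],[[0,0,0],[0,0,0.004],-0.4],[[0,0,0],[0,0,0.004],-0.4],[[0,0,0],[0,0,0.004],-0.4]]}}

```text
clock: 11.15
eef_pos: [603.7, -139.4, 75.6]
tcp_rot: [-3.14, -0.436, -0.029]
contact_force: [-1.2, -0.1, 0.4]
opening: 0.304
grasp_force: 0.0
```

Call:
{"method": "step_arm", "body": {"moves": [[[0,0,0],[0,0,-0.05],-0.4],[[0,0,0],[0,0,-0.15],-0.4],[[0,0,0],[-0.1,0,-0.35],-0.6],[[0,0,0],[-0.2,0,-0.55],-1],[[0,0,0],[-0.2,0,-0.6],-1],[[0,0,0],[-0.2,0,-0.6],-1],[[0,0,0],[-0.2,0,-0.6],-1]]}}

```text
clock: 11.85
eef_pos: [517.5, -137.4, 167.8]
tcp_rot: [-3.141, -0.437, -0.028]
contact_force: [0.1, -0.1, -0.1]
opening: 0.001
grasp_force: 0.0
```

```bash
python3 - <<'E'
from h import *
p,R,s=cur();print(s['clock'],p,inseat(p),s['opening'])
im=grab('wrist','w3.png');b=grab('side','s3.png')
for c,n in (('wrist','cassette'),('wrist','seat'),('wrist','press_point'),('side','press_point'),('top','press_point')):
    if c=='top': grab('top')
    for q in imaging.mark_of(c,n)[:1]: print(c,n,q['xy'],q['conf'],'expected@seat',proj(c,S))
    if c!='wrist':print([ (t,proj(c,st(46-88*np.cos(t)+31*np.sin(t),0,8+88*np.sin(t)+31*np.cos(t))).round(1).tolist()) for t in (1.7,1.8,1.9,2.0)])
u,v=proj('side',S).astype(int)
c=cv2.resize(cv2.cvtColor(b,cv2.COLOR_RGB2BGR)[v-65:v+35,u-50:u+50],(400,400),interpolation=cv2.INTER_CUBIC)
w=cv2.resize(cv2.cvtColor(im,cv2.COLOR_RGB2BGR)[40:300,190:450],(400,400),interpolation=cv2.INTER_CUBIC)
cv2.imwrite('pics/rel.png',cv2.hconcat([w,c]))
E
```

```text
11.85 [ 517.5476 -137.3743  167.7708] [-37.4797  -1.1331 108.8046] 0.0013383215630372815
side press_point [352.4, 178.6] 0.69 expected@seat [336.754 218.832]
[(1.7, [354.0, 180.9]), (1.8, [357.6, 181.1]), (1.9, [361.2, 181.6]), (2.0, [364.6, 182.4])]
top press_point [373.4, 156.2] 0.97 expected@seat [366.6452 181.9183]
[(1.7, [372.8, 158.1]), (1.8, [372.9, 153.9]), (1.9, [373.0, 149.8]), (2.0, [373.0, 145.8])]
```

View pics/rel.png

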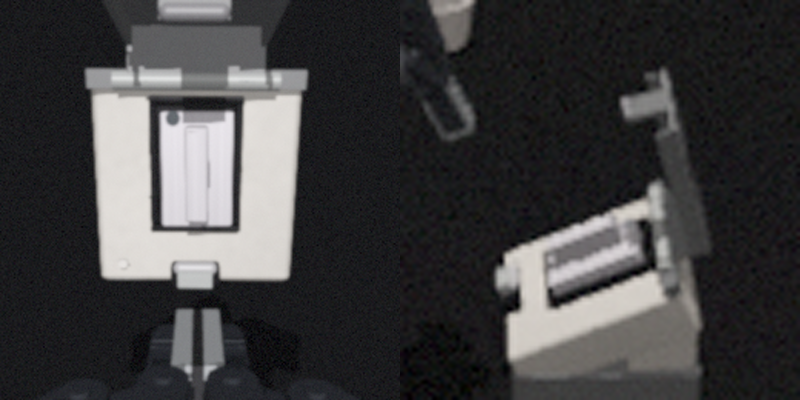

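The cassette lies in the pocket, rib up, inside the black rims in both views, with the gripper clear. The cover angle is about 1.72. Next I'll check the tip offset and plan the cover sweep.

```bash
cat >> h.py <<'E'
L=31.
def tip_pose(xs,zs,tilt):   # seat-frame position of the -x lower corner of the closed fingers
    R=Rt(YAW,tilt);return st(xs,0,zs)+R.apply([11,0,L]),R
def corner(t,a=90,h=31): return 46-a*np.cos(t)+h*np.sin(t),8+a*np.sin(t)+h*np.cos(t)
def sweep(ts,dz=0):
    for t in ts:
        x,z=corner(t);tl=T25*min(1,max(0,(1.72-t)/1.5));print('%.2f'%t,end=' ');plan(*tip_pose(x,z+dz,tl))
E
python3 - <<'E'
from h import *
p,R,s=cur()
for l in (0,31): print(l,proj('side',p+R.apply([0,8,-l])))
print('seen 302.3 187.6')
A=(np.array([517.5,-137.4,270]),Rt(YAW,0));B=(np.array([690,-142,270]),Rt(YAW,0))
x,z=corner(1.72);q,Rq=tip_pose(x,z,0);q2=q+[25,0,0];print('contact',q,x,z)
plan(*A);plan(B[0],B[1],*A);plan(q2,Rq,*B)
E
```

```text
0 [306.5986 196.08  ]
31 [301.3669 187.0252]
seen 302.3 187.6
contact [ 651.0326 -139.8457  175.7856] 90.03414577056847 92.39190723201087
turn [-0.002, -0.554, -0.001] shift [0.2216, 0.0013, -0.467] rows>=2.9
turn [0.0, 0.0, 0.0] shift [0.8628, -0.0003, -0.0] rows>=3.5
turn [0.0, 0.0, 0.0] shift [-0.0701, -0.0089, 0.4711] rows>=1.9
```

Call:
{"method": "step_arm", "body": {"moves": [[[0,-0.18,0],[0.1,0,-0.2],-1],[[0,-0.37,0],[0.22,0,-0.4],-1],[[0,-0.554,0],[0.222,0,-0.467],-1],[[0,-0.554,0],[0.222,0,-0.467],-1],[[0,-0.554,0],[0.222,0,-0.467],-1]]}}

```text
clock: 12.75
eef_pos: [520.1, -137.3, 271.4]
tcp_rot: [-3.141, -0.002, -0.027]
contact_force: [0.4, -0.5, -0.3]
opening: 0.004
grasp_force: 0.0
```

Call:
{"method": "step_arm", "body": {"moves": [[[0,0,0],[0.2,0,0],-1],[[0,0,0],[0.45,0,0],-1],[[0,0,0],[0.7,0,0],-1],[[0,0,0],[0.86,0,0],-1],[[0,0,0],[0.86,0,0],-1],[[0,0,0],[0.86,0,0],-1]]}}

```text
clock: 13.35
eef_pos: [688.4, -141.8, 268.7]
tcp_rot: [-3.139, 0.001, -0.027]
contact_force: [0.2, 0.1, 0.7]
opening: -0.002
grasp_force: 0.0
```

```bash
python3 - <<'E'
from h import *
p,R,s=cur();print(s['clock'],p,s['tcp_rot'])
x,z=corner(1.72);q,Rq=tip_pose(x,z,0);plan(q+[22,0,0],Rq)
E
```

```text
13.35 [ 688.3788 -141.8197  268.7468] [-3.1392  0.0013 -0.0275]
turn [-0.003, 0.002, -0.001] shift [-0.0764, -0.0067, 0.4649] rows>=1.9
```

Call:
{"method": "step_arm", "body": {"moves": [[[0,0,0],[0,0,0.2],-1],[[0,0,0],[-0.03,-0.005,0.4],-1],[[0,0,0],[-0.076,-0.007,0.465],-1],[[0,0,0],[-0.076,-0.007,0.465],-1],[[0,0,0],[-0.076,-0.007,0.465],-1]]}}

```text
clock: 13.85
eef_pos: [673.9, -140.3, 178.8]
tcp_rot: [-3.14, -0.002, -0.028]
contact_force: [0.3, -0.5, 0.3]
opening: 0.001
grasp_force: 0.0
```

```bash
python3 - <<'E'
from h import *
p,R,s=cur();print(s['clock'],p,s['tcp_rot'],s['contact_force'])
sweep([1.72,1.6,1.48,1.36,1.24,1.12,1.0,.88])
E
```

```text
13.85 [ 673.8652 -140.2566  178.818 ] [-3.1401 -0.0018 -0.0281] [ 0.2726 -0.5102  0.3249]
1.72 turn [-0.002, -0.002, -0.001] shift [-0.1142, 0.0012, 0.015] rows>=0.5
1.60 turn [-0.002, 0.042, -0.001] shift [-0.1659, 0.0012, 0.0137] rows>=0.7
1.48 turn [-0.002, 0.087, -0.001] shift [-0.2172, 0.0013, 0.0191] rows>=0.9
1.36 turn [-0.002, 0.131, -0.002] shift [-0.2672, 0.0014, 0.0311] rows>=1.1
1.24 turn [-0.002, 0.175, -0.002] shift [-0.3152, 0.0015, 0.0494] rows>=1.3
1.12 turn [-0.002, 0.22, -0.002] shift [-0.3604, 0.0015, 0.0737] rows>=1.5
1.00 turn [-0.002, 0.264, -0.002] shift [-0.4021, 0.0016, 0.1036] rows>=1.7
0.88 turn [-0.002, 0.309, -0.002] shift [-0.4397, 0.0017, 0.1388] rows>=1.8
```

Call:
{"method": "step_arm", "body": {"moves": [[[0,0,0],[-0.07,0,0.01],-1],[[0,0,0],[-0.114,0,0.015],-1],[[0,0.02,0],[-0.14,0,0.014],-1],[[0,0.042,0],[-0.166,0,0.014],-1],[[0,0.064,0],[-0.19,0,0.016],-1],[[0,0.087,0],[-0.217,0,0.019],-1],[[0,0.11,0],[-0.242,0,0.025],-1],[[0,0.131,0],[-0.267,0,0.031],-1]]}}

```text
clock: 14.65
eef_pos: [620.4, -138.5, 171.5]
tcp_rot: [-3.14, -0.105, -0.028]
contact_force: [0.0, 0.8, 1.7]
opening: 0.004
grasp_force: 0.4
```

```bash
python3 - <<'E'
from h import *
p,R,s=cur();print(s['clock'],p,s['contact_force'])
sweep([1.36,1.24,1.12,1.0,.88,.76,.64,.52])
grab('side')
for q in imaging.mark_of('side','press_point')[:1]: print(q,[(t,proj('side',st(corner(t,88)[0],0,corner(t,88)[1])).round(1).tolist()) for t in (1.7,1.5,1.3,1.1)])
E
```

```text
14.65 [ 620.4466 -138.5348  171.5068] [0.0444 0.8269 1.6558]
1.36 turn [-0.002, -0.001, -0.001] shift [0.0006, 0.0024, -0.005] rows>=0.0
1.24 turn [-0.002, 0.044, -0.001] shift [-0.049, 0.0025, 0.0083] rows>=0.2
1.12 turn [-0.002, 0.088, -0.001] shift [-0.0965, 0.0026, 0.0278] rows>=0.5
1.00 turn [-0.002, 0.133, -0.001] shift [-0.1411, 0.0026, 0.0533] rows>=0.7
0.88 turn [-0.002, 0.177, -0.001] shift [-0.1821, 0.0027, 0.0844] rows>=0.9
0.76 turn [-0.002, 0.222, -0.001] shift [-0.2188, 0.0028, 0.1205] rows>=1.2
0.64 turn [-0.002, 0.266, -0.001] shift [-0.2506, 0.0029, 0.1613] rows>=1.4
0.52 turn [-0.002, 0.311, -0.002] shift [-0.2771, 0.003, 0.2059] rows>=1.6
{'xy': [338.3, 180.4], 'conf': 0.68} [(1.7, [354.0, 180.9]), (1.5, [346.8, 181.5]), (1.3, [339.7, 183.2]), (1.1, [333.2, 186.1])]
```

The cover follows the fingers at low force, so I'll continue the sweep.

Call:
{"method": "step_arm", "body": {"moves": [[[0,0.044,0],[-0.049,0.002,0.008],-1],[[0,0.088,0],[-0.0965,0.002,0.028],-1],[[0,0.133,0],[-0.141,0.002,0.053],-1],[[0,0.177,0],[-0.182,0.002,0.084],-1],[[0,0.222,0],[-0.219,0.002,0.12],-1],[[0,0.266,0],[-0.25,0.002,0.161],-1],[[0,0.311,0],[-0.277,0.002,0.206],-1],[[0,0.311,0],[-0.277,0.002,0.206],-1]]}}

```text
clock: 15.55
eef_pos: [567.7, -137.0, 123.0]
tcp_rot: [-3.139, -0.345, -0.029]
contact_force: [-0.3, 0.3, 0.8]
opening: -0.003
grasp_force: 0.2
```

```bash
python3 - <<'E'
from h import *
p,R,s=cur();print(s['clock'],p,s['contact_force'])
sweep([.52,.4,.3,.22,.16,.1,.05,0.])
b=grab('side','s5.png');im=grab('wrist')
u,v=proj('side',S).astype(int)
c=cv2.resize(cv2.cvtColor(b,cv2.COLOR_RGB2BGR)[v-65:v+35,u-50:u+50],(400,400),interpolation=cv2.INTER_CUBIC)
w=cv2.resize(cv2.cvtColor(im,cv2.COLOR_RGB2BGR)[140:400,190:450],(400,400),interpolation=cv2.INTER_CUBIC)
cv2.imwrite('pics/cov.png',cv2.hconcat([w,c]))
E
```

```text
15.55 [ 567.6869 -136.9857  123.0428] [-0.3303  0.3474  0.7526]
0.52 turn [-0.003, 0.006, -0.003] shift [0.0123, 0.003, -0.0046] rows>=0.1
0.40 turn [-0.003, 0.05, -0.003] shift [-0.0192, 0.0032, 0.037] rows>=0.3
0.30 turn [-0.003, 0.087, -0.003] shift [-0.0412, 0.0033, 0.0747] rows>=0.5
0.22 turn [-0.003, 0.117, -0.003] shift [-0.056, 0.0034, 0.1065] rows>=0.6
0.16 turn [-0.003, 0.117, -0.003] shift [-0.0679, 0.0035, 0.1325] rows>=0.6
0.10 turn [-0.003, 0.117, -0.003] shift [-0.0782, 0.0035, 0.1591] rows>=0.7
0.05 turn [-0.003, 0.117, -0.003] shift [-0.0856, 0.0036, 0.1817] rows>=0.8
0.00 turn [-0.003, 0.117, -0.003] shift [-0.0918, 0.0037, 0.2047] rows>=0.9
```

View pics/cov.png

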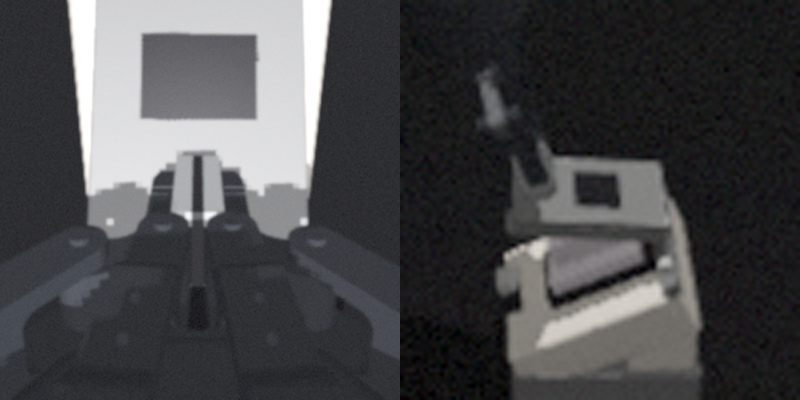

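The cover is about half shut, with the closed tips on the plate beyond its window, near the front edge. I'll continue to about 0.13 rad, then press slowly.

Call:
{"method": "step_arm", "body": {"moves": [[[0,0.05,0],[-0.019,0.003,0.037],-1],[[0,0.087,0],[-0.041,0.003,0.075],-1],[[0,0.117,0],[-0.056,0.003,0.106],-1],[[0,0.117,0],[-0.068,0.003,0.132],-1],[[0,0.117,0],[-0.072,0.003,0.143],-1],[[0,0.117,0],[-0.072,0.003,0.143],-1],[[0,0.117,0],[-0.072,0.003,0.143],-1]]}}

```text
clock: 16.35
eef_pos: [567.0, -137.9, 93.4]
tcp_rot: [-3.14, -0.44, -0.028]
contact_force: [-0.0, 0.2, -0.1]
opening: 0.001
grasp_force: 0.3
```

Call:
{"method": "step_arm", "body": {"moves": [[[0,0,0],[-0.003,0,0.008],-1],[[0,0,0],[-0.006,0,0.016],-1],[[0,0,0],[-0.006,0,0.016],-1]]}}

```text
clock: 16.65
eef_pos: [566.8, -138.0, 89.7]
tcp_rot: [-3.14, -0.44, -0.029]
contact_force: [0.1, 1.0, -0.2]
opening: -0.004
grasp_force: 0.2
```

Call:
{"method": "step_arm", "body": {"moves": [[[0,0,0],[-0.003,0,0.008],-1],[[0,0,0],[-0.006,0,0.016],-1],[[0,0,0],[-0.006,0,0.016],-1]]}}

```text
clock: 16.95
eef_pos: [567.0, -137.9, 86.4]
tcp_rot: [-3.14, -0.44, -0.029]
contact_force: [-1.4, -0.1, 2.9]
opening: -0.002
grasp_force: 1.8
```

```bash
python3 - <<'E'
from h import *
p,R,s=cur();print(s['clock'],p,s['contact_force'],seatR(YAW).inv().apply(s['contact_force']))
sweep([.1,.05,0.,-.03])
E
```

```text
16.95 [ 566.9512 -137.943    86.4268] [-1.3759 -0.0606  2.9319] [-0.0059 -0.0977  3.2378]
0.10 turn [-0.001, -0.005, -0.002] shift [-0.0118, -0.0018, -0.0132] rows>=0.1
0.05 turn [-0.001, -0.005, -0.002] shift [-0.0213, -0.0018, 0.0086] rows>=0.1
0.00 turn [-0.001, -0.005, -0.002] shift [-0.0297, -0.0018, 0.0309] rows>=0.2
-0.03 turn [-0.001, -0.005, -0.002] shift [-0.0342, -0.0017, 0.0445] rows>=0.2
```

Force is starting to build at the latch. I'll press on in small steps, straight along the tool.

Call:
{"method": "step_arm", "body": {"moves": [[[0,0,0],[-0.006,0,0.005],-1],[[0,0,0],[-0.012,0,0.01],-1],[[0,0,0],[-0.012,0,0.01],-1]]}}

```text
clock: 17.25
eef_pos: [565.8, -138.0, 83.5]
tcp_rot: [-3.14, -0.44, -0.029]
contact_force: [0.1, -0.1, 1.2]
opening: -0.001
grasp_force: 0.6
```

Call:
{"method": "step_arm", "body": {"moves": [[[0,0,0],[-0.004,0,0.005],-1],[[0,0,0],[-0.008,0,0.01],-1],[[0,0,0],[-0.008,0,0.01],-1]]}}

```text
clock: 17.55
eef_pos: [564.4, -137.7, 80.4]
tcp_rot: [-3.139, -0.439, -0.029]
contact_force: [-0.0, 1.0, -0.2]
opening: -0.001
grasp_force: 0.0
```

Call:
{"method": "step_arm", "body": {"moves": [[[0,0,0],[0,0,0.005],-1],[[0,0,0],[0,0,0.01],-1],[[0,0,0],[0,0,0.01],-1]]}}

```text
clock: 17.85
eef_pos: [565.2, -137.7, 78.6]
tcp_rot: [-3.139, -0.439, -0.029]
contact_force: [-3.6, 0.1, 0.5]
opening: 0.001
grasp_force: 1.1
```

```bash
python3 - <<'E'
from h import *
p,R,s=cur();print(s['clock'],p,s['contact_force'],seatR(YAW).inv().apply(s['contact_force']))
t=p+R.apply([-11,0,-L]);print('corner in seat',inseat(t),'tip centre',inseat(p+R.apply([0,0,-L])))
b=grab('side');im=grab('wrist')
for q in imaging.mark_of('side','press_point')[:1]: print(q,[(t,proj('side',st(corner(t,88)[0],0,corner(t,88)[1])).round(1).tolist()) for t in (.3,.1,0)])
u,v=proj('side',S).astype(int)
c=cv2.resize(cv2.cvtColor(b,cv2.COLOR_RGB2BGR)[v-65:v+35,u-50:u+50],(400,400),interpolation=cv2.INTER_CUBIC)
w=cv2.resize(cv2.cvtColor(im,cv2.COLOR_RGB2BGR)[140:400,190:450],(400,400),interpolation=cv2.INTER_CUBIC)
cv2.imwrite('pics/cov2.png',cv2.hconcat([w,c]))
E
```

```text
17.85 [ 565.2224 -137.6772   78.5901] [-3.6068  0.1052  0.5093] [-3.055   0.0077  1.9865]
corner in seat [-43.0409  -0.178   38.8096] tip centre [-32.0409  -0.1943  38.8349]
{'xy': [313.8, 211.0], 'conf': 0.96} [(0.3, [317.2, 205.4]), (0.1, [316.4, 211.1]), (0, [316.6, 213.9])]
```

View pics/cov2.png

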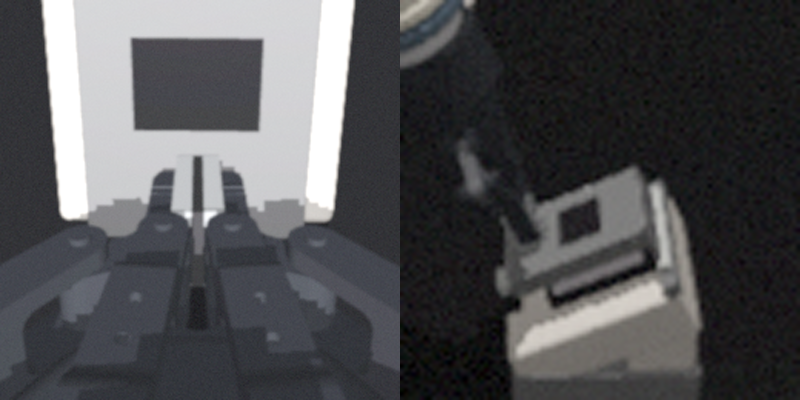

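The cover looks parallel to the deck, with the tips at the shut height. I'll press a little further to make sure it is latched.

Call:
{"method": "step_arm", "body": {"moves": [[[0,0,0],[0,0,0.005],-1],[[0,0,0],[0,0,0.01],-1],[[0,0,0],[0,0,0.01],-1],[[0,0,0],[0,0,0.01],-1]]}}

```text
clock: 18.4
eef_pos: [566.0, -137.7, 76.9]
tcp_rot: [-3.139, -0.439, -0.029]
contact_force: [-5.9, -0.4, 1.6]
opening: -0.0
grasp_force: 2.5
```

Call:
{"method": "step_arm", "body": {"moves": [[[0,0,0],[-0.003,0,0.005],-1],[[0,0,0],[-0.006,0,0.01],-1],[[0,0,0],[-0.006,0,0.01],-1],[[0,0,0],[-0.006,0,0.01],-1]]}}

```text
clock: 18.8
eef_pos: [566.1, -137.8, 75.9]
tcp_rot: [-3.14, -0.441, -0.028]
contact_force: [-14.7, 1.3, 20.7]
opening: -0.003
grasp_force: 13.1
```

```bash
python3 - <<'E'
from h import *
p,R,s=cur();print(s['clock'],seatR(YAW).inv().apply(s['contact_force']),'corner',inseat(p+R.apply([-11,0,-L])))
E
```

```text
18.8 [-4.6095  0.8663 25.0223] corner [-43.4022  -0.2497  35.9678]
```

The normal force is 25 N against a hard stop. I'll retreat and check that the cover stays shut.

Call:
{"method": "step_arm", "body": {"moves": [[[0,0,0],[0,0,-0.03],-1],[[0,0,0],[-0.02,0,-0.15],-1],[[0,0,0],[-0.1,0,-0.4],-1],[[0,0,0],[-0.3,0,-0.6],-1],[[0,0,0],[-0.3,0,-0.6],-1],[[0,0,0],[-0.3,0,-0.6],-1],[[0,0,0],[-0.3,0,-0.6],-1],[[0,0,0],[-0.3,0,-0.6],-1]]}}

```text
clock: 19.6
eef_pos: [462.2, -135.3, 157.7]
tcp_rot: [-3.14, -0.44, -0.028]
contact_force: [-0.5, -0.2, -0.0]
opening: -0.0
grasp_force: 0.0
```

```bash
python3 - <<'E'
from h import *
p,R,s=cur();print(s['clock'],p,s['contact_force'])
for c in('side','top','wrist'):
    b=grab(c,'end_%s.png'%c)
    for n in ('press_point','beaker','crucible','reagent'):
        for q in imaging.mark_of(c,n)[:1]: print(c,n,q['xy'],q['conf'],[(t,proj(c,st(corner(t,88)[0],0,corner(t,88)[1])).round(1).tolist()) for t in (.3,.1,0)] if n[0]=='p' else '')
b=cv2.imread('pics/end_side.png');im=cv2.imread('pics/end_wrist.png')
u,v=proj('side',S).astype(int)
c=cv2.resize(b[v-65:v+35,u-50:u+50],(400,400),interpolation=cv2.INTER_CUBIC)
w=cv2.resize(im[40:300,190:450],(400,400),interpolation=cv2.INTER_CUBIC)
cv2.imwrite('pics/fin.png',cv2.hconcat([w,c]))
E
```

```text
19.6 [ 462.1588 -135.3081  157.736 ] [-0.4586 -0.2092 -0.0144]
side press_point [313.7, 212.7] 0.62 [(0.3, [317.2, 205.4]), (0.1, [316.4, 211.1]), (0, [316.6, 213.9])]
side beaker [272.1, 186.2] 0.45 
side crucible [293.9, 162.8] 0.75 
side reagent [295.3, 319.4] 0.79 
top press_point [364.9, 204.1] 0.92 [(0.3, [367.8, 203.2]), (0.1, [367.0, 204.3]), (0, [366.6, 204.2])]
top beaker [248.1, 248.5] 0.75 
top crucible [186.0, 219.6] 0.94 
top reagent [469.4, 231.9] 0.73 
wrist press_point [316.7, 134.4] 0.97 [(0.3, [318.5, 119.3]), (0.1, [318.5, 130.9]), (0, [318.5, 134.5])]
wrist beaker [40.9, 278.9] 0.64 
wrist reagent [565.3, 221.5] 0.92
```

View pics/fin.png

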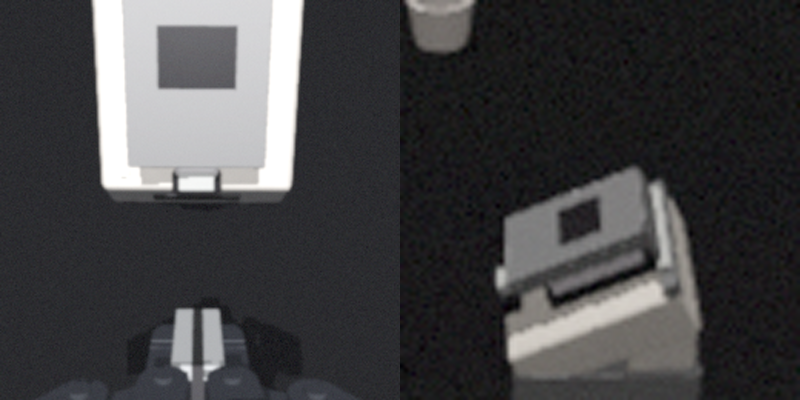

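The cover stays shut with the arm clear. The wrist mark at row 134.4 matches the 134.5 predicted for 0 rad. The bystanders' marks have hardly changed, so I'm handing in.

```bash
python3 -c "
from rig import r
print(r.sign_off())"
```

```text
the job is handed in; nothing more can be done
None
```

The cassette lies rib up in the seat, the cover stayed fully shut on its catch after the arm backed off, the glassware was left where it stood, and I handed the job in at about 20 s of the allowed 51 s.

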